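Make room in the tea tray and put the coffee tin back in the row

ROBOT

A 6-joint arm with a two-finger parallel gripper is mounted at the origin on the work surface. World frame = base frame: x ahead of the robot, y to its left, z up, the work surface at z = 0. Lengths are in mm, angles in rad, forces in N, time in s.
With the tool pointing down it reaches from about 250 to 775 mm from the base axis. Payload 8.9 kg.
Tool frame: the origin (TCP) lies between the finger pads; the fingertips stand 8 mm ahead of it and the grasp point (between the pads) lies 11 mm behind it (env.finger_overhang is the distance from the TCP to the fingertips, in mm); y points along the fingers, x is the direction in which the jaws open and shut, and the axes are right-handed (so a half turn about y gives the same grasp; the last joint's range is limited). The gripper opens to 85 mm and grips with 20 to 120 N. Pads are 22 mm wide; open, the fingers measure 114 mm over their backs; the gripper's body (76 mm by 85 mm) begins 54 mm behind the grasp point. The pads swing forward as they close: fully open they stand 13 mm farther back than shut.
Start: joints at [1.061, 0.291, -0.153, 1.127, 0, 1.431], TCP at [190.234, 489.321, 209.305] pointing down, gripper open.
Joint ranges: [-2.52, 2.52], [-0.91, 1.74], [-1.3, 1.37], [-1.96, 2.02], [-1.52, 1.47], [-3.14, 3.14]. Speed limits (rad/s): [2.22, 2.22, 2.79, 3.14, 3.14, 3.14].

INTERFACE

Orientations are given as a unit quaternion [x, y, z, w].
In Python, from plant import status, camera, get_calibration, env gives the robot as it stands.
- The arm moves only by the tool step_arm, never from a script. Its argument "series" is text: rows parted by semicolons, each of 7 numbers parted by spaces: the shift along the tool's x, y, z in mm, then the turn, a rotation vector about the tool's x, y, z in rad, then the opening, from 0 (shut) to 1 (fully open). In form: tx ty tz rx ry rz fingers; .... A call has exactly 10 rows; each row shifts and turns the pose as measured when the row begins, along the tool's axes as they then stand; what a row does not reach is not made up. A row lasts 1/12 s, in which the tool goes at most 41.7 mm and 7.16 degrees, less where a joint would pass 70% of its speed; a pose out of reach is approached as far as the arm can. A call with a gripper value outside its range is refused whole. The fingers move at their own pace and stop on an object; the grip force is fixed at half the most. Time passes only in rows, so rows that do not move let the fingers close, or fill a call up. It gives the time, the measured TCP pose, the force and the opening at its end, in the units of the state.
- status.observe(): the state, without advancing time (a new reading comes with each control period).
- camera(name): name is "side" or "top"; returns (picture, depth): 420x560x3 uint8, blue, green, red; 420x560 float32, mm along the optical axis (not along the pixel's ray), 0 where there is no reading.
- get_calibration(name): a dict with "fx", "fy", "cx", "cy" (pixels), "R" (3x3) and "t" (3): a world point X has camera coordinates R X + t. Camera axes: x right, y down, z forward; pixel columns grow to the right and rows downward; lengths in mm; the calibration is good to about 2 mm. A picture is of the moment at which its call begins. get_calibration takes no time and is no camera call.
- env.finish_job(): hands the job in, once; it reports no verdict.
The state is a dict: "t": time; "qpos": joint angles; "dq": joint speeds; "joint_efforts": joint torques, N m; "ee_pos": TCP position; "eef_rot": TCP orientation; "ft_force": force on the tool from outside, world axes, zero at the start; "torque": the same for the moment, N m; "gripper_width": finger opening in mm.
Only numpy, scipy, OpenCV 4.12 (cv2) and the standard library are available. Lean on these libraries where they do the work, as an engineer would, in place of code of your own. Each camera call takes 0.05 s, during which the arm holds its last target. There are 200 camera calls.

TASK

Put the tall steel coffee tin back in the row of jars on the wooden tray, between the clip-lid glass sugar jar and the white ceramic tea caddy. The space between those two is too narrow for it, so first nudge them apart along the tray without lifting or toppling them; then set the tin down (do not drop it) upright on the tray floor between them, in line with the row.

Things in the scene. Friction and masses are not known exactly. Their poses are not given: they have to be found in the camera images.
- coffee_tin: Closed plain steel tin, upright cylinder 60 mm in diameter, 90 mm tall, smooth sides, 0.25 kg, loose, standing on the table outside the tray. Origin at the centre of its underside, z up along its axis; its yaw means nothing. A like tin of the same diameter but only 48 mm tall, also on the table, is not part of the job.
- sugar_jar: Round clear glass jar with hinged clip lid, 58 mm in diameter, 72 mm tall, about 0.3 kg, loose, in the row on the tray, one of its two middle pieces (on either side). Origin at the centre of its underside, z up. Steel clip sticks out 6 mm to its -x, hinge 5 mm to its +x, 39 to 65 mm up; its y sides, facing along the row, are smooth.
- tea_caddy: Round white ceramic caddy with flat cork lid, 58 mm in diameter, 62 mm tall with lid, about 0.3 kg, loose; the other middle piece of the row. Origin at the centre of its underside, z up. 38 to 52 mm free between it and the sugar jar. Outward of each, 2 to 12 mm off, stands one more loose piece (honey jar, salt pot: 52 mm diameter, up to 65 mm tall, 0.25 kg) that slides along when pushed.
- tray: Dark wooden serving tray, fixed, 140 mm (x) by 360 mm (y) outside, 120 by 340 mm inside; rim 10 mm thick, top 18 mm above the table. Origin at the middle of its underside on the table, z up; its floor lies 8 mm above the origin. The row runs along its y axis, within 5 mm of x = 0, about centred, with 25 to 35 mm free between each end piece and the end rim.
Things that resemble listed ones, but are neither listed nor needed, are in the scene too. What is shaped like the sugar_jar but pink or purple is not meant.

How it is judged:
By the outcome, as a careful person would: the job done as asked, in the order asked, and still so for the second after the job is handed in, with the robot touching nothing.
It also fails if it takes over 54 s, if anything falls off the work surface, if the arm or the gripper's body presses on something with over 40 N, if the wrist force passes 120 N, or if a joint passes its speed limit or range.

## Working session

There is one attempt and no reset: what is moved stays moved. The work goes in short steps, Python scripts to look and compute and a tool call to move; the robot and the scene stay as the last step left them, time stands still between calls to the robot, and variables do not carry over. Pictures are saved under pics/ and viewed, about 8 in all and at most 12, crops included, and the job is handed in when it is done.

Besides the shell and the picture viewer there is one more tool, called as name(argument=value, ...) on one line, values as JSON. step_arm: Moves the arm, as the interface text tells. Its arguments: {"type":"object","properties":{"series":{"type":"string"}},"required":["series"]}

```bash
ls; mkdir -p pics; cat > h.py <<'E'
import numpy as np, cv2
from plant import status, camera, get_calibration, env
def world(name,d):
    c=get_calibration(name);R=np.array(c["R"]);t=np.array(c["t"])
    v,u=np.indices(d.shape)
    P=np.stack([(u-c["cx"])/c["fx"]*d,(v-c["cy"])/c["fy"]*d,d],-1)
    W=(P-t)@R
    W[d<=0]=np.nan
    return W
def snap(name,tag):
    im,d=camera(name);cv2.imwrite(f"pics/{tag}.png",im);np.save(f"pics/{tag}.npy",d);return im,d
E
python3 - <<'E'
from h import *
for n in("top","side"):
    snap(n,n+"0"); c=get_calibration(n);R=np.array(c["R"]);print(n,c["fx"],c["cx"],c["cy"],(-R.T@np.array(c["t"])).round(),R[2].round(2))
s=status.observe();print(s)
E
```

```text
pics
top 452.25030606913384 288.7788469129612 209.33769779115548 [ 375.   -5. 1138.] [ 0.21 -0.   -0.98]
side 541.1154714622229 286.58618653838334 211.06945008533518 [ -98. -705.  766.] [ 0.57  0.56 -0.6 ]
{'t': 0.1, 'qpos': array([ 1.06071094e+00,  2.91216789e-01, -1.53962219e-01,  1.12669599e+00,
       -1.67121009e-06,  1.43154834e+00]), 'dq': array([-0.00176751, -0.00161948,  0.00181481, -0.00134851, -0.000389  ,
       -0.00141977]), 'joint_efforts': array([ 1.72880846e-03, -5.37976635e+01,  3.31919718e+01,  9.24285734e-03,
       -1.71461979e-04, -1.02535870e-05]), 'ee_pos': array([190.04881396, 489.000905  , 208.82653603]), 'eef_rot': array([ 0.58377861,  0.39890914, -0.39959182, -0.58343844]), 'ft_force': array([-0.37234652, -0.12830277,  0.68816807]), 'torque': array([-0.03584017,  0.0014166 ,  0.03123959]), 'gripper_width': 85.68471079160618}
```

View pics/top0.png

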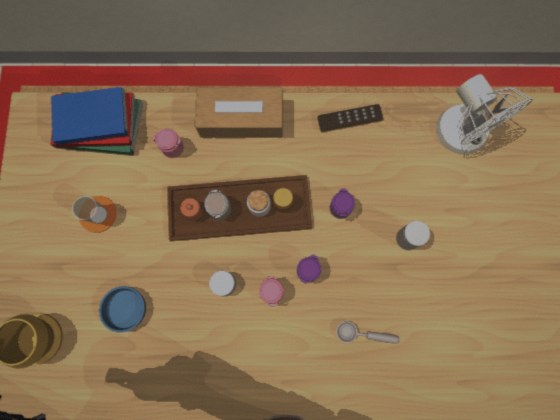

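View pics/side0.png

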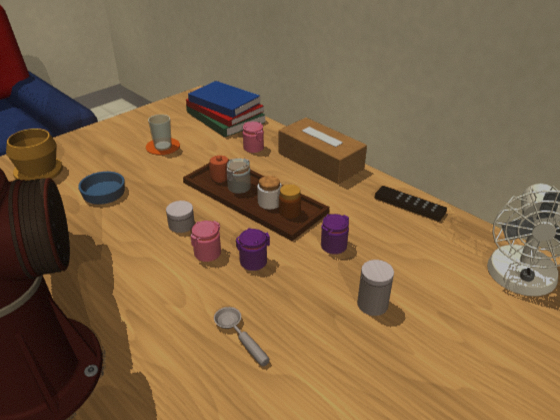

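The top view shows the row running, left to right, red pot (190,207), sugar jar (217,204), caddy (259,203) and yellow jar (284,198). The tall tin is at (417,234) and the short one at (222,284). The side view agrees, with the tall tin at (375,288).

```bash
cat >> h.py <<'E'
def topdisc(W,uv,r,zlo,zhi):
    v,u=np.indices(W.shape[:2]);m=(np.hypot(u-uv[0],v-uv[1])<r)&(W[...,2]>zlo)&(W[...,2]<zhi)
    if m.sum()<8:return None
    p=W[m][:,:2].astype(np.float32);c,rad=cv2.minEnclosingCircle(p);return np.round(c,1),round(rad,1),np.median(W[m][:,2]).round(1),int(m.sum())
E
python3 - <<'E'
from h import *
from scipy.spatial.transform import Rotation as Ro
W=world("top",np.load("pics/top0.npy"))
im=cv2.imread("pics/top0.png")
for n,uv,r,a,b in[("tin",(417,234),24,80,100),("short",(222,284),20,40,58),("sugar",(217,204),17,68,90),("sugarlow",(217,204),19,50,90),("caddy",(259,203),17,60,80),("yel",(284,198),15,45,80),("red",(190,207),15,40,80),("purp",(343,205),17,50,90),("purp2",(309,269),17,50,90)]:print(n,topdisc(W,uv,r,a,b))
Z=W[...,2]
print("table z",np.nanmedian(Z[330:380,200:300]))
# dark tray mask
hsv=cv2.cvtColor(im,cv2.COLOR_BGR2HSV)
m=((hsv[...,2]<75)).astype(np.uint8)*255; m[:165]=0;m[250:]=0;m[:,:160]=0;m[:,320:]=0
m=cv2.morphologyEx(m,cv2.MORPH_OPEN,np.ones((3,3)))
cs,_=cv2.findContours(m,0,2);c=max(cs,key=cv2.contourArea)
k=get_calibration("top");R=np.array(k["R"]);t=np.array(k["t"]);C=-R.T@t
def ray(p,z):
    d=R.T@np.array([(p[0]-k["cx"])/k["fx"],(p[1]-k["cy"])/k["fy"],1]);return (C+d*(z-C[2])/d[2])[:2]
P=np.array([ray(q,15) for q in c[:,0].astype(float)],np.float32)
print("tray",cv2.minAreaRect(P))
print(cv2.boxPoints(cv2.minAreaRect(P)).round())
s=status.observe();print(Ro.from_quat(s["eef_rot"]).as_matrix().round(3))
E
```

```text
tin (array([ 546.4, -305.9]), 30.2, np.float64(89.7), 517)
short (array([432.6, 155.7]), 29.9, np.float64(48.0), 499)
sugar (array([621.5, 171.9]), 34.9, np.float64(78.8), 460)
sugarlow (array([618.9, 179.1]), 36.9, np.float64(78.3), 530)
caddy (array([628.2,  62. ]), 35.2, np.float64(70.2), 357)
yel (array([636.5,   9.6]), 25.5, np.float64(71.5), 352)
red (array([614.5, 229. ]), 32.1, np.float64(62.6), 365)
purp (array([ 625.2, -137.8]), 34.7, np.float64(70.4), 488)
purp2 (array([465.5, -53.2]), 34.6, np.float64(70.7), 507)
table z -0.03804660520284873
tray ((618.4053955078125, 135.8720245361328), (44.40146255493164, 65.04907989501953), 75.33795928955078)
[[581. 123.]
 [644. 106.]
 [655. 149.]
 [593. 166.]]
[[ 0.362 -0.001 -0.932]
 [ 0.932 -0.001  0.362]
 [-0.001 -1.     0.   ]]
```

```bash
cat >> h.py <<'E'
def jar(W,c0,r,zlo,zhi):
    """median/percentile centre of points in a z band near c0, iterated"""
    c=np.array(c0,float)
    for _ in range(6):
        m=(np.hypot(W[...,0]-c[0],W[...,1]-c[1])<r+3)&(W[...,2]>zlo)&(W[...,2]<zhi)
        p=W[m][:,:2]
        q=np.percentile(p,[1,99],axis=0);c=q.mean(0)
    return c.round(1),(q[1]-q[0]).round(1),p.mean(0).round(1),len(p)
E
python3 - <<'E'
from h import *
W=world("top",np.load("pics/top0.npy"))
print("sugar",jar(W,(620,172),29,76,84));print("caddy",jar(W,(627,65),29,67,74));print("yel",jar(W,(636,10),26,66,76));print("red",jar(W,(614,229),26,50,70))
m=(W[...,2]>14.5)&(W[...,2]<22)&(abs(W[...,0]-620)<130)&(abs(W[...,1]-120)<240)
mm=cv2.morphologyEx(m.astype(np.uint8),cv2.MORPH_OPEN,np.ones((2,2)))
n,l,st,_=cv2.connectedComponentsWithStats(mm);i=1+np.argmax(st[1:,4]);
P=W[l==i][:,:2].astype(np.float32);print("rim",cv2.minAreaRect(P),len(P));b=cv2.boxPoints(cv2.minAreaRect(P));print(b.round(1))
im=cv2.imread("pics/top0.png");im[l==i]=(0,255,0)
c=cv2.resize(im[160:260,150:330],None,fx=4,fy=4,interpolation=cv2.INTER_CUBIC);cv2.imwrite("pics/c0.png",c)
E
```

```text
sugar (array([621. , 171.7]), array([49.4, 48.2]), array([620.4, 171.2]), 345)
caddy (array([629.2,  70.2]), array([47.1, 46.2]), array([629.7,  70.2]), 295)
yel (array([637.3,   9.8]), array([44.4, 41.9]), array([636.7,   9.7]), 276)
red (array([612.7, 235.4]), array([47.3, 46.4]), array([611.5, 234.8]), 322)
rim ((688.3682861328125, 124.40483856201172), (8.57888412475586, 283.8741760253906), 4.993485927581787) 372
[[671.7 265.4]
 [696.4 -17.4]
 [705.  -16.6]
 [680.3 266.2]]
```

View pics/c0.png

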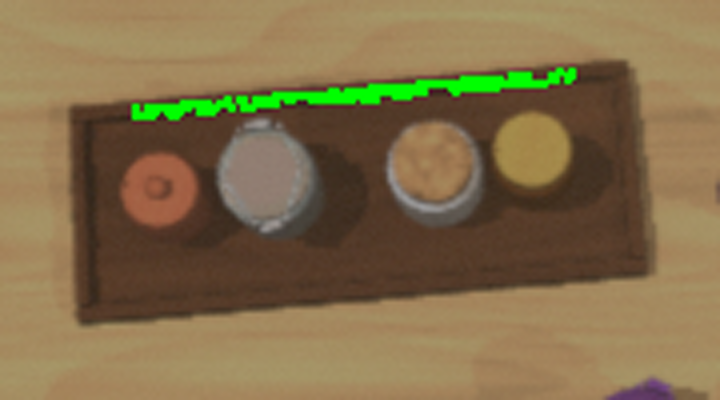

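```bash
cat >> h.py <<'E'
from scipy.spatial.transform import Rotation as Ro
def plan(x,y,z,head,n):
    """rows for n steps from the current pose to TCP x,y,z, heading of tool x (rad), tool y down"""
    s=status.observe();p=np.array(s["ee_pos"]);R=Ro.from_quat(s["eef_rot"])
    g=np.array([x,y,z],float);T=Ro.from_matrix(np.array([[np.cos(head),0,-np.sin(head)],[np.sin(head),0,np.cos(head)],[0,-1,0]]))
    rv=(R.inv()*T).as_rotvec()/n;d=(g-p)/n
    for i in range(n):
        print(*(R*Ro.from_rotvec(rv*i)).inv().apply(d).round(1),*rv.round(3))
def st():
    s=status.observe();M=Ro.from_quat(s["eef_rot"]).as_matrix()
    print("t",round(s["t"],2),"pos",s["ee_pos"].round(1),"head",round(float(np.arctan2(M[1,0],M[0,0])),3),"down",M[:,1].round(3),"F",s["ft_force"].round(1),"w",round(s["gripper_width"],1))
E
python3 - <<'E'
from h import *
k=get_calibration("top");R=np.array(k["R"]);t=np.array(k["t"]);C=-R.T@t
def ray(p,z):
    d=R.T@np.array([(p[0]-k["cx"])/k["fx"],(p[1]-k["cy"])/k["fy"],1]);return (C+d*(z-C[2])/d[2])[:2]
P=np.array([ray((150+a/4,160+b/4),18) for a,b in[(72,105),(627,62),(652,272),(82,322)]])
print(P.round(1),"c",P.mean(0).round(1));e=(P[0]+P[3]-P[1]-P[2])/2;print(np.hypot(*e),"yaw",np.arctan2(-e[0],e[1]));print(np.hypot(*(P[0]-P[3])))
plan(625,121,150,0.09,20)
E
```

```text
[[678.4 303.7]
 [707.5 -52.1]
 [570.4 -66.8]
 [538.2 289.4]] c [623.6 118.5]
357.281440936901 yaw 0.08583313967408893
140.8622224977397
-9.3 2.9 -26.9 0.0 0.055 -0.0
-7.8 2.9 -27.4 0.0 0.055 -0.0
-6.2 2.9 -27.8 0.0 0.055 -0.0
-4.7 2.9 -28.1 0.0 0.055 -0.0
-3.1 2.9 -28.3 0.0 0.055 -0.0
-1.5 2.9 -28.4 0.0 0.055 -0.0
0.0 2.9 -28.5 0.0 0.055 -0.0
1.6 2.9 -28.4 0.0 0.055 -0.0
3.2 2.9 -28.3 0.0 0.055 -0.0
4.8 2.9 -28.1 0.0 0.055 -0.0
6.3 2.9 -27.8 0.0 0.055 -0.0
7.8 2.9 -27.4 0.0 0.055 -0.0
9.4 2.9 -26.9 0.0 0.055 -0.0
10.8 2.9 -26.3 0.0 0.055 -0.0
12.3 2.9 -25.7 0.0 0.055 -0.0
13.7 2.9 -25.0 0.0 0.055 -0.0
15.1 2.9 -24.2 0.0 0.055 -0.0
16.4 2.9 -23.3 0.0 0.055 -0.0
17.6 2.9 -22.4 0.0 0.055 -0.0
18.9 2.9 -21.4 0.0 0.055 -0.0
```

The tray measures 357 × 141 mm at yaw 0.086, which matches the stated size. The gap between the middle pieces is about 44 mm, centred near (625,121). I'll move above it with the gripper shut.

step_arm(series="-9.3 2 -27 0 0.055 0 0; -7.8 2 -27.4 0 0.055 0 0; -6.2 2 -27.8 0 0.055 0 0; -4.7 2 -28 0 0.055 0 0; -3.1 2 -28 0 0.055 0 0; -1.5 2 -28 0 0.055 0 0; 0 2 -28 0 0.055 0 0; 1.6 2 -28 0 0.055 0 0; 3.2 2 -28 0 0.055 0 0; 4.8 2 -28 0 0.055 0 0")

```text
t: 0.93
ee_pos: [408.3, 299.3, 185.0]
eef_rot: [0.672, 0.219, -0.223, -0.671]
ft_force: [1.1, 0.0, -0.0]
gripper_width: 0.1
```

```bash
python3 -c "
from h import *
st();plan(625,121,150,0.086,10)"
```

```text
t 0.93 pos [408.3 299.3 185. ] head 0.635 down [-0.005 -0.003 -1.   ] F [ 1.1  0.  -0. ] w 0.1
6.9 3.4 -27.2 0.0 0.055 -0.001
8.4 3.4 -26.8 0.0 0.055 -0.001
9.8 3.4 -26.3 0.0 0.055 -0.001
11.2 3.4 -25.7 0.0 0.055 -0.001
12.6 3.5 -25.1 0.0 0.055 -0.001
14.0 3.5 -24.3 0.0 0.055 -0.001
15.3 3.5 -23.5 0.0 0.055 -0.001
16.6 3.5 -22.7 0.0 0.055 -0.001
17.8 3.5 -21.7 0.0 0.055 -0.001
19.0 3.5 -20.7 0.0 0.055 -0.001
```

step_arm(series="7 3.4 -27.2 0 0.055 0 0; 8.4 3.4 -26.8 0 0.055 0 0; 9.8 3.4 -26.3 0 0.055 0 0; 11.2 3.4 -25.7 0 0.055 0 0; 12.6 3.5 -25 0 0.055 0 0; 14 3.5 -24.3 0 0.055 0 0; 15.3 3.5 -23.5 0 0.055 0 0; 16.6 3.5 -22.7 0 0.055 0 0; 17.8 3.5 -21.7 0 0.055 0 0; 19 3.5 -20.7 0 0.055 0 0")

```text
t: 1.77
ee_pos: [629.9, 106.2, 144.6]
eef_rot: [0.708, 0.016, -0.024, -0.706]
ft_force: [0.2, 0.6, -0.7]
gripper_width: 0.2
```

```bash
python3 -c "
from h import *
st();plan(625,121,105,0.086,9);snap('side','side1')"
```

```text
t 1.77 pos [629.9 106.2 144.6] head 0.056 down [-0.011 -0.004 -1.   ] F [ 0.2  0.6 -0.7] w 0.2
-0.4 4.4 1.7 0.0 -0.003 -0.001
-0.4 4.4 1.7 0.0 -0.003 -0.001
-0.4 4.4 1.7 0.0 -0.003 -0.001
-0.4 4.4 1.7 0.0 -0.003 -0.001
-0.4 4.4 1.7 0.0 -0.003 -0.001
-0.4 4.4 1.7 0.0 -0.003 -0.001
-0.4 4.4 1.7 0.0 -0.003 -0.001
-0.4 4.4 1.7 0.0 -0.003 -0.001
-0.4 4.4 1.7 0.0 -0.003 -0.001
```

View pics/side1.png

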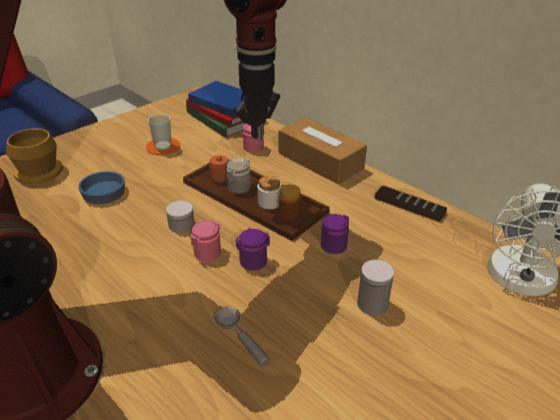

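The side view shows the shut gripper above the row, fingertips near (257,140), with nothing disturbed. Next I'll centre it and start down.

step_arm(series="-1 6 4 0 -0.008 0 0; -1 6 4 0 -0.008 0 0; -1 6 3 0 -0.008 0 0; -1 6 2 0 -0.006 0 0; -0.5 6 2 0 0 0 0; 0 5 0 0 0 0 0; 0 3 0 0 0 0 0; 0 0 0 0 0 0 0; 0 0 0 0 0 0 0; 0 0 0 0 0 0 0")

```text
t: 2.65
ee_pos: [623.0, 120.4, 99.1]
eef_rot: [0.708, 0.025, -0.036, -0.705]
ft_force: [0.0, 0.1, 0.0]
gripper_width: 0.3
```

```bash
python3 -c "
from h import *
st();plan(625,121,31,0.086,8)"
```

```text
t 2.65 pos [623.  120.4  99.1] head 0.086 down [-0.015 -0.005 -1.   ] F [0.  0.1 0. ] w 0.3
0.4 8.5 0.1 0.0 0.0 -0.002
0.4 8.5 0.1 0.0 0.0 -0.002
0.4 8.5 0.1 0.0 0.0 -0.002
0.3 8.5 0.1 0.0 0.0 -0.002
0.3 8.5 0.1 0.0 0.0 -0.002
0.3 8.5 0.1 0.0 0.0 -0.002
0.3 8.5 0.1 0.0 0.0 -0.002
0.3 8.5 0.1 0.0 0.0 -0.002
```

step_arm(series="0.4 8 0 0 0 -0.002 0; 0.4 8 0 0 0 -0.002 0; 0.3 8 0 0 0 -0.002 0; 0.3 8 0 0 0 -0.002 0; 0.3 8 0 0 0 -0.002 0; 0.3 8 0 0 0 -0.002 0; 0.3 8 0 0 0 -0.002 0; 0.3 7 0 0 0 0 0; 0 3 0 0 0 0 0; 0 0 0 0 0 0 0")

```text
t: 3.48
ee_pos: [625.2, 119.7, 25.4]
eef_rot: [0.708, 0.03, -0.03, -0.705]
ft_force: [-0.9, -0.0, 0.6]
gripper_width: -0.1
```

```bash
python3 -c "
from h import *
st();snap('side','side2');c=cv2.imread('pics/side2.png')[110:240,150:360];cv2.imwrite('pics/c2.png',cv2.resize(c,None,fx=3.5,fy=3.5,interpolation=2))"
```

```text
t 3.48 pos [625.2 119.7  25.4] head 0.085 down [-0.    -0.004 -1.   ] F [-0.9 -0.   0.6] w -0.1
```

View pics/c2.png

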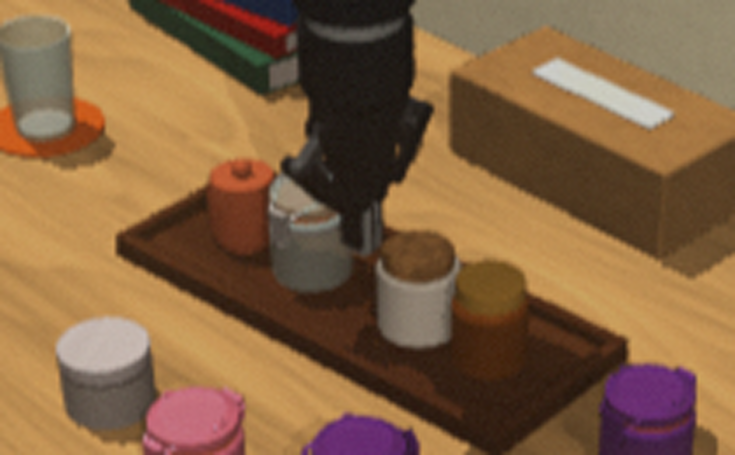

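The crop shows the fingers down between the glass jar and the caddy, clear of both. Next I'll push the sugar jar along tray +y.

step_arm(series="0 -2 2 0 0 0 0; 0 -1 3 0 0 0 0; 0 0 3 0 0 0 0; 0 0 3 0 0 0 0; 0 0 2 0 0 0 0; 0 0 2 0 0 0 0; 0 0 2 0 0 0 0; 0 0 2 0 0 0 0; 0 0 1 0 0 0 0; 0 0 0 0 0 0 0")

```text
t: 4.37
ee_pos: [626.5, 140.6, 32.2]
eef_rot: [0.709, 0.032, -0.028, -0.704]
ft_force: [0.4, -2.1, 1.2]
gripper_width: -0.2
```

```bash
python3 -c "
from h import *
st()"
```

```text
t 4.37 pos [626.5 140.6  32.2] head 0.085 down [ 0.006 -0.007 -1.   ] F [ 0.4 -2.1  1.2] w -0.2
```

step_arm(series="-1 1 1 0 0 0 0; -1 1 2 0 0 -0.003 0; -1 1 1 0 0 -0.003 0; 0 0 1 0 0 0 0; 0 0 1 0 0 0 0; 0 0 0 0 0 0 0; 0 0 -2 0 0 0 0; 0 0 -3 0 0 0 0; 0 0 -3 0 0 0 0; 0 0 0 0 0 0 0")

```text
t: 5.2
ee_pos: [623.3, 137.8, 28.6]
eef_rot: [0.709, 0.035, -0.025, -0.704]
ft_force: [-0.6, 0.0, -1.1]
gripper_width: -0.1
```

```bash
python3 -c "
from h import *
st();plan(626,94,31,0.086,10)"
```

```text
t 5.2 pos [623.3 137.8  28.6] head 0.084 down [ 0.014 -0.006 -1.   ] F [-0.6  0.  -1.1] w -0.1
-0.1 -0.2 -4.4 0.001 -0.0 0.001
-0.1 -0.2 -4.4 0.001 -0.0 0.001
-0.1 -0.2 -4.4 0.001 -0.0 0.001
-0.1 -0.2 -4.4 0.001 -0.0 0.001
-0.1 -0.2 -4.4 0.001 -0.0 0.001
-0.1 -0.2 -4.4 0.001 -0.0 0.001
-0.1 -0.2 -4.4 0.001 -0.0 0.001
-0.1 -0.2 -4.4 0.001 -0.0 0.001
-0.1 -0.2 -4.4 0.001 -0.0 0.001
-0.1 -0.2 -4.4 0.001 -0.0 0.001
```

step_arm(series="0 -1 -4 0 0 0.003 0; 0 -1 -5 0 0 0.003 0; 0 0 -5 0 0 0.003 0; 0 0 -5 0 0 0.002 0; 0 0 -4 0 0 0 0; 0 0 -3 0 0 0 0; 0 0 -3 0 0 0 0; 0 0 -2 0 0 0 0; 0 0 -2 0 0 0 0; 0 0 -2 0 0 0 0")

```text
t: 6.03
ee_pos: [626.3, 100.8, 31.1]
eef_rot: [0.708, 0.03, -0.03, -0.705]
ft_force: [0.1, 4.5, 1.0]
gripper_width: -0.4
```

```bash
python3 -c "
from h import *
st()"
```

```text
t 6.03 pos [626.3 100.8  31.1] head 0.085 down [ 0.001 -0.003 -1.   ] F [0.1 4.5 1. ] w -0.4
```

step_arm(series="0 0 -2 0 0 0 0; 0 0 -1 0 0 0 0; 0 0 -1 0 0 0 0; 0 0 -1 0 0 0 0; 0 0 0 0 0 0 0; 0 0 2 0 0 0 0; 0 0 4 0 0 0 0; 0 0 4 0 0 0 0; 0 0 4 0 0 0 0; 0 0 2 0 0 0 0")

```text
t: 6.87
ee_pos: [624.9, 111.7, 30.7]
eef_rot: [0.708, 0.03, -0.03, -0.705]
ft_force: [-0.4, 0.2, -0.2]
gripper_width: -0.1
```

step_arm(series="0 -6 1 0 0 0 0; 0 -10 0 0 0 0 0; 0 -14 0 0 0 0 0; 0 -18 0 0 0 0 0; 0 -22 0 0 0 0 0.9; 0 -24 0 0 0 0 0.9; 0 -24 0 0 0 0 0.9; 0 -18 0 0 0 0 0.9; 0 -10 0 0 0 0 0.9; 0 -4 0 0 0 0 0.9")

```text
t: 7.7
ee_pos: [623.6, 114.0, 194.2]
eef_rot: [0.709, 0.03, -0.03, -0.704]
ft_force: [-0.4, 0.3, -0.6]
gripper_width: 72.5
```

```bash
python3 -c "
from h import *
st();plan(546,-306,175,0.086,15)"
```

```text
t 7.7 pos [623.6 114.  194.2] head 0.085 down [ 0.001 -0.007 -1.   ] F [-0.4  0.3 -0.6] w 72.5
-7.5 1.5 -27.5 0.0 -0.0 0.0
-7.5 1.5 -27.5 0.0 -0.0 0.0
-7.5 1.4 -27.5 0.0 -0.0 0.0
-7.5 1.4 -27.5 0.0 -0.0 0.0
-7.5 1.4 -27.5 0.0 -0.0 0.0
-7.5 1.4 -27.5 0.0 -0.0 0.0
-7.5 1.4 -27.5 0.0 -0.0 0.0
-7.5 1.4 -27.5 0.0 -0.0 0.0
-7.5 1.4 -27.5 0.0 -0.0 0.0
-7.5 1.4 -27.5 0.0 -0.0 0.0
-7.6 1.3 -27.5 0.0 -0.0 0.0
-7.6 1.3 -27.5 0.0 -0.0 0.0
-7.6 1.3 -27.5 0.0 -0.0 0.0
-7.6 1.3 -27.5 0.0 -0.0 0.0
-7.6 1.3 -27.5 0.0 -0.0 0.0
```

step_arm(series="-3 0 -12 0 0 0 1; -6 0 -24 0 0 0 1; -7.5 1 -27.5 0 0 0 1; -7.5 1 -27.5 0 0 0 1; -7.5 1 -27.5 0 0 0 1; -7.5 1 -27.5 0 0 0 1; -7.5 1 -27.5 0 0 0 1; -7.5 1 -27.5 0 0 0 1; -7.5 1 -27.5 0 0 0 1; -7.5 1 -27.5 0 0 0 1")

```text
t: 8.53
ee_pos: [570.9, -157.9, 186.1]
eef_rot: [0.708, 0.032, -0.033, -0.704]
ft_force: [0.4, 0.3, 0.6]
gripper_width: 85.3
```

```bash
python3 - <<'E'
from h import *
st();plan(546,-306,175,0.086,8)
im,d=snap("top","top3");W=world("top",d)
for n,c0,r,a,b in[("sugar",(619,185),29,76,84),("caddy",(630,57),29,67,74),("yel",(637,0),26,66,76),("red",(612,240),26,50,70),("tin",(546,-306),30,84,95)]:
    try:print(n,jar(W,c0,r,a,b))
    except Exception as e:print(n,e)
cv2.imwrite("pics/c3.png",cv2.resize(im[150:280,140:360],None,fx=3.5,fy=3.5,interpolation=2))
E
```

```text
t 8.53 pos [ 570.9 -157.9  186.1] head 0.093 down [-0.001 -0.006 -1.   ] F [0.4 0.3 0.6] w 85.3
-4.8 1.5 -18.1 0.001 0.001 -0.0
-4.8 1.5 -18.1 0.001 0.001 -0.0
-4.8 1.5 -18.1 0.001 0.001 -0.0
-4.8 1.5 -18.2 0.001 0.001 -0.0
-4.7 1.4 -18.2 0.001 0.001 -0.0
-4.7 1.4 -18.2 0.001 0.001 -0.0
-4.7 1.4 -18.2 0.001 0.001 -0.0
-4.7 1.4 -18.2 0.001 0.001 -0.0
sugar (array([618.6, 186.2]), array([49.3, 48.7]), array([618.8, 185.3]), 341)
caddy (array([630.1,  54.3]), array([45.1, 58.3]), array([630.3,  58.5]), 304)
yel (array([637.3,   5.8]), array([43.7, 43.7]), array([636.9,   5.6]), 281)
red (array([611.4, 239. ]), array([45.1, 45.4]), array([610.7, 238.1]), 308)
tin index -1 is out of bounds for axis 0 with size 0
```

View pics/c3.png

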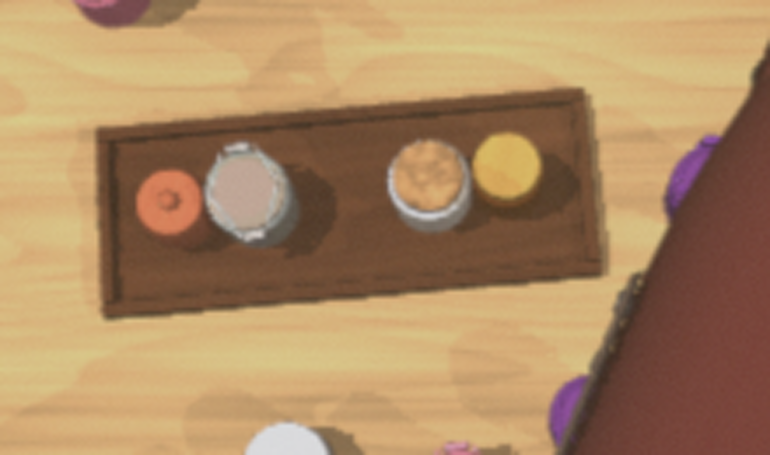

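The crop shows the gap widened: sugar jar at (247,190), caddy at (430,185), everything upright. The caddy reading picked up some yellow-jar points, so I'll redo it with the existing picture.

```bash
python3 - <<'E'
from h import *
W=world("top",np.load("pics/top3.npy"));W[W[...,1]<31]=np.nan
print("caddy",jar(W,(630,60),29,67,74))
E
```

```text
caddy (array([630. ,  60.4]), array([45.1, 46.1]), array([630.1,  60.3]), 288)
```

step_arm(series="-4.5 1.5 -18 0 0 0 1; -4.5 1.5 -18 0 0 0 1; -4.5 1.5 -18 0 0 0 1; -4.5 1.5 -18 0 0 0 1; -4.5 1.5 -18 0 0 0 1; -4.5 1.5 -16 0 0 0 1; -4 1.5 -14 0 0 0 1; -2 1 -8 0 0 0 1; 0 0 -2 0 0 0 1; 0 0 0 0 0 0 1")

```text
t: 9.42
ee_pos: [537.8, -307.4, 169.4]
eef_rot: [0.708, 0.025, -0.033, -0.705]
ft_force: [-0.0, 0.2, 0.2]
gripper_width: 85.6
```

```bash
python3 -c "
from h import *
st();plan(546,-306,120,0.086,5)"
```

```text
t 9.42 pos [ 537.8 -307.4  169.4] head 0.081 down [-0.011 -0.005 -1.   ] F [-0.   0.2  0.2] w 85.6
1.8 9.9 0.2 0.001 -0.001 -0.002
1.7 9.9 0.2 0.001 -0.001 -0.002
1.7 9.9 0.2 0.001 -0.001 -0.002
1.7 9.9 0.2 0.001 -0.001 -0.002
1.7 9.9 0.2 0.001 -0.001 -0.002
```

step_arm(series="3 4 0.5 0 0 -0.003 1; 3 6 0.5 0 0 -0.003 1; 2 9 0 0 0 -0.003 1; 1 10 0 0 0 -0.002 1; 0 9 0 0 0 0 1; 0 6 0 0 0 0 1; 0 3 0 0 0 0 1; 0 0 0 0 0 0 1; 0 0 0 0 0 0 1; 0 0 0 0 0 0 1")

```text
t: 10.25
ee_pos: [548.6, -300.1, 116.5]
eef_rot: [0.707, 0.031, -0.031, -0.706]
ft_force: [0.1, 0.2, 0.3]
gripper_width: 85.2
```

```bash
python3 -c "
from h import *
st();plan(546.4,-306,50,0.086,7)"
```

```text
t 10.25 pos [ 548.6 -300.1  116.5] head 0.087 down [-0.    -0.002 -1.   ] F [0.1 0.2 0.3] w 85.2
-0.4 9.5 -0.8 0.0 0.0 -0.0
-0.4 9.5 -0.8 0.0 0.0 -0.0
-0.4 9.5 -0.8 0.0 0.0 -0.0
-0.4 9.5 -0.8 0.0 0.0 -0.0
-0.4 9.5 -0.8 0.0 0.0 -0.0
-0.4 9.5 -0.8 0.0 0.0 -0.0
-0.4 9.5 -0.8 0.0 0.0 -0.0
```

step_arm(series="-1 2 -2 0 0 0 1; -1 6 -2 0 0 0 1; -0.5 9 -1.5 0 0 0 1; 0 10 -0.5 0 0 0 1; 0 10 0 0 0 0 1; 0 10 0 0 0 0 1; 0 8 0 0 0 0 1; 0 5 0 0 0 0 1; 0 2 0 0 0 0 1; 0 0 0 0 0 0 1")

```text
t: 11.08
ee_pos: [546.1, -307.5, 47.5]
eef_rot: [0.707, 0.03, -0.031, -0.706]
ft_force: [0.6, -0.5, -0.7]
gripper_width: 85.3
```

```bash
python3 -c "
from h import *
st();plan(546.4,-306,50,0.086,5)"
```

```text
t 11.08 pos [ 546.1 -307.5   47.5] head 0.087 down [-0.001 -0.002 -1.   ] F [ 0.6 -0.5 -0.7] w 85.3
0.1 -0.5 0.3 0.0 0.0 -0.0
0.1 -0.5 0.3 0.0 0.0 -0.0
0.1 -0.5 0.3 0.0 0.0 -0.0
0.1 -0.5 0.3 0.0 0.0 -0.0
0.1 -0.5 0.3 0.0 0.0 -0.0
```

step_arm(series="0 -1 0.7 0 0 0 1; 0 -1 0.7 0 0 0 0.8; 0 0 0 0 0 0 0.7; 0 0 0 0 0 0 0.6; 0 0 0 0 0 0 0.5; 0 0 0 0 0 0 0.3; 0 0 0 0 0 0 0; 0 0 0 0 0 0 0; 0 0 0 0 0 0 0; 0 0 0 0 0 0 0")

```text
t: 11.92
ee_pos: [546.6, -306.2, 51.4]
eef_rot: [0.707, 0.031, -0.03, -0.705]
ft_force: [-0.1, -0.2, -2.8]
gripper_width: 57.6
```

```bash
python3 -c "
from h import *
st()"
```

```text
t 11.92 pos [ 546.6 -306.2   51.4] head 0.087 down [ 0.001 -0.003 -1.   ] F [-0.1 -0.2 -2.8] w 57.6
```

step_arm(series="0 -3 0 0 0 0 0; 0 -8 0 0 0 0 0; 0 -14 0 0 0 0 0; 0 -18 0 0 0 0 0; 0 -20 0 0 0 0 0; 0 -20 0 0 0 0 0; 0 -18 0 0 0 0 0; 0 -12 0 0 0 0 0; 0 -6 0 0 0 0 0; 0 0 0 0 0 0 0")

```text
t: 12.75
ee_pos: [545.7, -305.2, 179.8]
eef_rot: [0.707, 0.031, -0.031, -0.706]
ft_force: [0.9, -1.0, -3.3]
gripper_width: 57.6
```

```bash
python3 -c "
from h import *
st();plan(624.4,123,180,0.086,18)"
```

```text
t 12.75 pos [ 545.7 -305.2  179.8] head 0.087 down [ 0.    -0.002 -1.   ] F [ 0.9 -1.  -3.3] w 57.6
6.4 -0.1 23.3 0.0 0.0 0.0
6.4 -0.1 23.3 0.0 0.0 0.0
6.4 -0.1 23.3 0.0 0.0 0.0
6.4 -0.1 23.3 0.0 0.0 0.0
6.4 -0.1 23.3 0.0 0.0 0.0
6.4 -0.0 23.3 0.0 0.0 0.0
6.4 -0.0 23.3 0.0 0.0 0.0
6.4 -0.0 23.3 0.0 0.0 0.0
6.4 -0.0 23.3 0.0 0.0 0.0
6.4 -0.0 23.3 0.0 0.0 0.0
6.4 -0.0 23.3 0.0 0.0 0.0
6.4 -0.0 23.3 0.0 0.0 0.0
6.4 -0.0 23.3 0.0 0.0 0.0
6.4 -0.0 23.3 0.0 0.0 0.0
6.4 -0.0 23.3 0.0 0.0 0.0
6.4 -0.0 23.3 0.0 0.0 0.0
6.4 -0.0 23.3 0.0 0.0 0.0
6.4 -0.0 23.3 0.0 0.0 0.0
```

step_arm(series="2 0 8 0 0 0 0; 4 0 16 0 0 0 0; 6.4 0 23 0 0 0 0; 6.4 0 23 0 0 0 0; 6.4 0 23 0 0 0 0; 6.4 0 23 0 0 0 0; 6.4 0 23 0 0 0 0; 6.4 0 23 0 0 0 0; 6.4 0 23 0 0 0 0; 6.4 0 23 0 0 0 0")

```text
t: 13.58
ee_pos: [579.7, -75.1, 170.5]
eef_rot: [-0.705, -0.025, 0.034, 0.708]
ft_force: [-0.3, 0.1, -2.7]
gripper_width: 57.2
```

```bash
python3 -c "
from h import *
st();plan(624.4,123,180,0.086,9)"
```

```text
t 13.58 pos [579.7 -75.1 170.5] head 0.083 down [-0.013  0.004 -1.   ] F [-0.3  0.1 -2.7] w 57.2
6.8 -1.0 21.5 -0.001 -0.0 -0.001
6.8 -1.0 21.5 -0.001 -0.0 -0.001
6.8 -1.0 21.5 -0.001 -0.0 -0.001
6.8 -1.0 21.5 -0.001 -0.0 -0.001
6.8 -1.0 21.5 -0.001 -0.0 -0.001
6.8 -1.0 21.5 -0.001 -0.0 -0.001
6.8 -1.0 21.5 -0.001 -0.0 -0.001
6.8 -1.0 21.5 -0.001 -0.0 -0.001
6.8 -1.0 21.5 -0.001 -0.0 -0.001
```

step_arm(series="7 -1.5 22 0 0 -0.002 0; 7 -1.5 22 0 0 -0.002 0; 7 -1.5 22 0 0 -0.002 0; 7 -1.5 22 0 0 -0.002 0; 7 -1.5 22 0 0 -0.002 0; 7 -1.5 22 0 0 0 0; 6 -1 19 0 0 0 0; 4 0 13 0 0 0 0; 2 0 7 0 0 0 0; 0 0 2 0 0 0 0")

```text
t: 14.42
ee_pos: [606.5, 131.1, 170.5]
eef_rot: [-0.702, -0.026, 0.042, 0.71]
ft_force: [-0.8, -0.8, -1.8]
gripper_width: 57.6
```

```bash
python3 -c "
from h import *
st();plan(624.4,123,150,0.086,5);snap('side','side4')"
```

```text
t 14.42 pos [606.5 131.1 170.5] head 0.095 down [-0.023  0.011 -1.   ] F [-0.8 -0.8 -1.8] w 57.6
3.5 4.0 -2.0 -0.003 0.002 -0.004
3.5 4.0 -2.0 -0.003 0.002 -0.004
3.5 4.0 -2.0 -0.003 0.002 -0.004
3.5 4.1 -2.0 -0.003 0.002 -0.004
3.4 4.1 -1.9 -0.003 0.002 -0.004
```

View pics/side4.png

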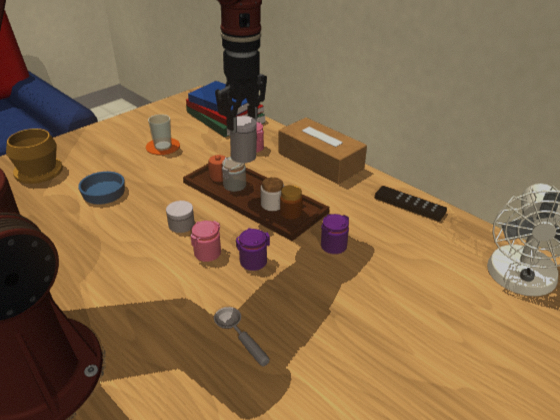

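The tin is held upright above the row at about (243,140). Now I'll settle the position and remove the tilt.

step_arm(series="4 1 -2 -0.003 0.002 -0.005 0; 4 1 -2 -0.003 0.002 -0.005 0; 4 1 -2 -0.003 0.002 -0.005 0; 3 1 -2 -0.002 0.001 -0.004 0; 2 0 -1 0 0 -0.002 0; 0 0 0 0 0 0 0; 0 0 0 0 0 0 0; 0 0 0 0 0 0 0; 0 0 0 0 0 0 0; 0 0 0 0 0 0 0")

```text
t: 15.3
ee_pos: [624.7, 118.1, 164.8]
eef_rot: [0.707, 0.028, -0.029, -0.706]
ft_force: [0.1, 0.5, -2.5]
gripper_width: 57.5
```

```bash
python3 -c "
from h import *
st();plan(624.4,123,150,0.086,5)"
```

```text
t 15.3 pos [624.7 118.1 164.8] head 0.082 down [-0.001 -0.001 -1.   ] F [ 0.1  0.5 -2.5] w 57.5
0.0 3.0 1.0 0.0 -0.001 -0.0
0.0 3.0 1.0 0.0 -0.001 -0.0
0.0 3.0 1.0 0.0 -0.001 -0.0
0.0 3.0 1.0 0.0 -0.001 -0.0
0.0 3.0 1.0 0.0 -0.001 -0.0
```

step_arm(series="0 2 1.5 0 -0.002 0 0; 0 4 1.5 0 -0.002 0 0; 0 5 1 0 0 0 0; 0 5 0.5 0 0 0 0; 0 4 0 0 0 0 0; 0 2 0 0 0 0 0; 0 0 0 0 0 0 0; 0 0 0 0 0 0 0; 0 0 0 0 0 0 0; 0 0 0 0 0 0 0")

```text
t: 16.13
ee_pos: [623.5, 123.6, 139.7]
eef_rot: [0.707, 0.03, -0.032, -0.706]
ft_force: [-0.3, -0.1, -2.1]
gripper_width: 57.5
```

```bash
python3 - <<'E'
from h import *
st();plan(624.4,123,100,0.086,10)
im,d=snap("side","side5");W=world("side",d)
cv2.imwrite("pics/c5.png",cv2.resize(im[80:240,150:360],None,fx=3.5,fy=3.5,interpolation=2))
s=status.observe()["ee_pos"]
m=(np.hypot(W[...,0]-s[0],W[...,1]-s[1])<36)&(W[...,2]>60)&(W[...,2]<200)
m[:,:220]=0
h=[(z,int(((W[...,2]>z)&(W[...,2]<z+3)&m).sum())) for z in range(66,120,3)];print(h)
E
```

```text
t 16.13 pos [623.5 123.6 139.7] head 0.087 down [-0.003 -0.001 -1.   ] F [-0.3 -0.1 -2.1] w 57.5
0.1 4.0 -0.1 0.0 0.0 -0.0
0.1 4.0 -0.1 0.0 0.0 -0.0
0.1 4.0 -0.1 0.0 0.0 -0.0
0.1 4.0 -0.1 0.0 0.0 -0.0
0.1 4.0 -0.1 0.0 0.0 -0.0
0.1 4.0 -0.1 0.0 0.0 -0.0
0.1 4.0 -0.1 0.0 0.0 -0.0
0.1 4.0 -0.1 0.0 0.0 -0.0
0.1 4.0 -0.1 0.0 0.0 -0.0
0.1 4.0 -0.1 0.0 0.0 -0.0
[(66, 3), (69, 2), (72, 0), (75, 1), (78, 0), (81, 0), (84, 3), (87, 16), (90, 27), (93, 21), (96, 33), (99, 29), (102, 24), (105, 21), (108, 28), (111, 28), (114, 28), (117, 24)]
```

View pics/c5.png

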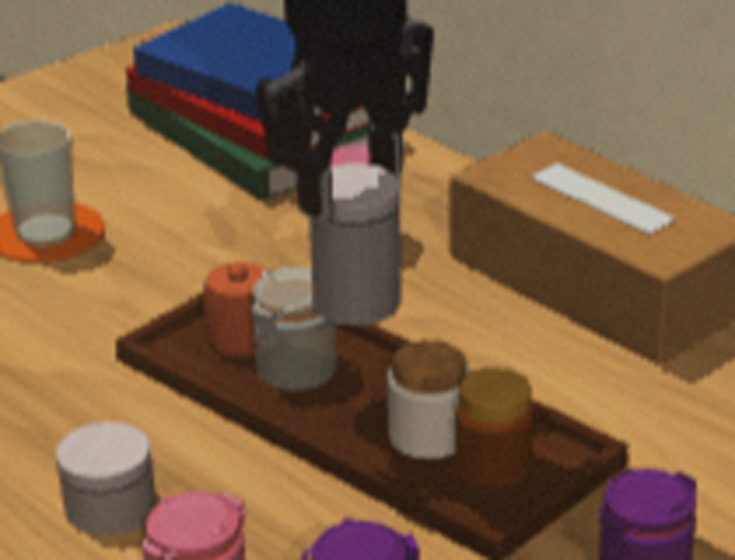

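The tin hangs upright over the gap, with its base at about 88 mm as expected. Lowering it now.

step_arm(series="0.4 3 0 0 0 0 0; 0.4 5 0 0 0 0 0; 0.2 6 0 0 0 0 0; 0 6 0 0 0 0 0; 0 6 0 0 0 0 0; 0 6 0 0 0 0 0; 0 6 0 0 0 0 0; 0 5 0 0 0 0 0; 0 3 0 0 0 0 0; 0 1 0 0 0 0 0")

```text
t: 17.02
ee_pos: [624.3, 123.5, 87.3]
eef_rot: [0.707, 0.03, -0.032, -0.706]
ft_force: [-0.2, -0.3, -2.5]
gripper_width: 57.6
```

```bash
python3 -c "
from h import *
st();plan(624.4,123,67,0.086,8)"
```

```text
t 17.02 pos [624.3 123.5  87.3] head 0.087 down [-0.003 -0.001 -1.   ] F [-0.2 -0.3 -2.5] w 57.6
0.0 2.5 -0.1 0.0 0.0 -0.0
0.0 2.5 -0.1 0.0 0.0 -0.0
0.0 2.5 -0.1 0.0 0.0 -0.0
0.0 2.5 -0.1 0.0 0.0 -0.0
0.0 2.5 -0.1 0.0 0.0 -0.0
0.0 2.5 -0.1 0.0 0.0 -0.0
0.0 2.5 -0.1 0.0 0.0 -0.0
0.0 2.5 -0.1 0.0 0.0 -0.0
```

No side force, so nothing is being touched. I'll lower further to about 6 mm above contact.

step_arm(series="0 3 0 0 0 0 0; 0 3 0 0 0 0 0; 0 3 0 0 0 0 0; 0 3 0 0 0 0 0; 0 3 0 0 0 0 0; 0 2 0 0 0 0 0; 0 2 0 0 0 0 0; 0 1 0 0 0 0 0; 0 1 0 0 0 0 0; 0 0 0 0 0 0 0")

```text
t: 17.85
ee_pos: [624.7, 123.5, 64.4]
eef_rot: [0.707, 0.03, -0.031, -0.706]
ft_force: [0.1, 0.2, -2.5]
gripper_width: 57.7
```

step_arm(series="0 0.6 0 0 0 0 0; 0 0.6 0 0 0 0 0; 0 0.6 0 0 0 0 0; 0 0.6 0 0 0 0 0; 0 0.5 0 0 0 0 0; 0 0.5 0 0 0 0 0; 0 0.3 0 0 0 0 0; 0 0 0 0 0 0 0; 0 0 0 0 0 0 0; 0 0 0 0 0 0 0")

```text
t: 18.68
ee_pos: [625.1, 123.6, 60.8]
eef_rot: [0.707, 0.03, -0.031, -0.706]
ft_force: [-0.8, -0.6, -3.0]
gripper_width: 58.1
```

Still carrying the full weight of the tin. Creeping down until it touches.

step_arm(series="-0.2 0.3 0 0 0 0 0; -0.2 0.3 0 0 0 0 0; 0 0.3 0 0 0 0 0; 0 0.3 0 0 0 0 0; 0 0.3 0 0 0 0 0; 0 0.3 0 0 0 0 0; 0 0 0 0 0 0 0; 0 0 0 0 0 0 0; 0 0 0 0 0 0 0; 0 0 0 0 0 0 0")

```text
t: 19.52
ee_pos: [624.8, 123.5, 59.1]
eef_rot: [0.707, 0.03, -0.031, -0.706]
ft_force: [-0.4, 0.0, -3.2]
gripper_width: 57.8
```

step_arm(series="0 0.3 0 0 0 0 0; 0 0.3 0 0 0 0 0; 0 0.3 0 0 0 0 0; 0 0.3 0 0 0 0 0; 0 0 0 0 0 0 0; 0 0 0 0 0 0 0; 0 0 0 0 0 0 0; 0 0 0 0 0 0 0; 0 0 0 0 0 0 0; 0 0 0 0 0 0 0")

```text
t: 20.35
ee_pos: [624.8, 123.6, 59.0]
eef_rot: [0.707, 0.031, -0.031, -0.706]
ft_force: [-1.5, -0.2, 1.1]
gripper_width: 57.7
```

The vertical force went from −3 to +1.1 N at the expected height, so the tin is on the tray floor. Releasing.

step_arm(series="0 0 0 0 0 0 0.65; 0 0 0 0 0 0 0.7; 0 0 0 0 0 0 0.75; 0 0 0 0 0 0 0.8; 0 0 0 0 0 0 0.85; 0 0 0 0 0 0 0.9; 0 0 0 0 0 0 0.95; 0 0 0 0 0 0 1; 0 0 0 0 0 0 1; 0 0 0 0 0 0 1")

```text
t: 21.18
ee_pos: [626.0, 123.7, 58.9]
eef_rot: [0.707, 0.031, -0.03, -0.706]
ft_force: [0.7, -0.4, 0.5]
gripper_width: 85.5
```

```bash
python3 -c "
from h import *
st()"
```

```text
t 21.18 pos [626.  123.7  58.9] head 0.087 down [ 0.002 -0.    -1.   ] F [ 0.7 -0.4  0.5] w 85.5
```

step_arm(series="-0.5 -3 0 0 0 0 1; -0.5 -6 0 0 0 0 1; 0 -10 0 0 0 0 1; 0 -14 0 0 0 0 1; 0 -18 0 0 0 0 1; 0 -20 0 0 0 0 1; 0 -20 0 0 0 0 1; 0 -20 0 0 0 0 1; 0 -16 0 0 0 0 1; 0 -8 0 0 0 0 1")

```text
t: 22.02
ee_pos: [623.1, 123.5, 205.3]
eef_rot: [0.707, 0.031, -0.03, -0.706]
ft_force: [0.5, -0.2, -0.5]
gripper_width: 85.1
```

step_arm(series="0 -5 10 0 0 0 1; 0 -2 20 0 0 0 1; 0 0 28 0 0 0 1; 0 0 28 0 0 0 1; 0 0 28 0 0 0 1; 0 0 28 0 0 0 1; 0 0 28 0 0 0 1; 0 0 20 0 0 0 1; 0 0 10 0 0 0 1; 0 0 0 0 0 0 1")

```text
t: 22.85
ee_pos: [603.1, 335.9, 214.5]
eef_rot: [0.707, 0.031, -0.029, -0.706]
ft_force: [0.0, 0.1, -0.2]
gripper_width: 85.1
```

```bash
python3 - <<'E'
from h import *
st()
im,d=snap("top","top6");W=world("top",d)
for n,c0,r,a,b in[("tin",(624.5,123),30,92,104),("sugar",(619,185.5),29,76,84),("red",(612,240),26,50,70),("yel",(637,5),26,66,76)]:
    try:print(n,jar(W,c0,r,a,b))
    except Exception as e:print(n,e)
W[W[...,1]<31]=np.nan;print("caddy",jar(W,(630,60),29,67,74))
m=(np.hypot(W[...,0]-624.5,W[...,1]-123)<27)&(W[...,2]>85);print("tin top z",np.percentile(W[m][:,2],[5,50,95]).round(1))
A=W[m];f=np.linalg.lstsq(np.c_[A[:,:2]-A[:,:2].mean(0),np.ones(len(A))],A[:,2],rcond=None)[0];print("tilt",f)
i2,_=snap("side","side6")
o=np.hstack([cv2.resize(im[150:280,140:340],(560,364)),cv2.resize(i2[110:240,150:350],(560,364))]);cv2.imwrite("pics/c6.png",cv2.resize(o,(800,260)))
E
```

```text
t 22.85 pos [603.1 335.9 214.5] head 0.084 down [ 0.003 -0.    -1.   ] F [ 0.   0.1 -0.2] w 85.1
tin (array([624.5, 123.6]), array([56.1, 56.1]), array([624.1, 123. ]), 491)
sugar (array([618.5, 185.8]), array([49.6, 47.9]), array([618. , 185.8]), 349)
red (array([611.5, 239.3]), array([45.4, 44.2]), array([610.6, 238.3]), 311)
yel (array([637.1,   5.8]), array([42.9, 43.7]), array([636.7,   5.6]), 279)
caddy (array([630. ,  60.4]), array([45.3, 45.9]), array([630. ,  60.2]), 285)
tin top z [ 95.6  98.4 101.6]
tilt [ 6.10064808e-03 -6.03277895e-03  9.84500401e+01]
```

View pics/c6.png

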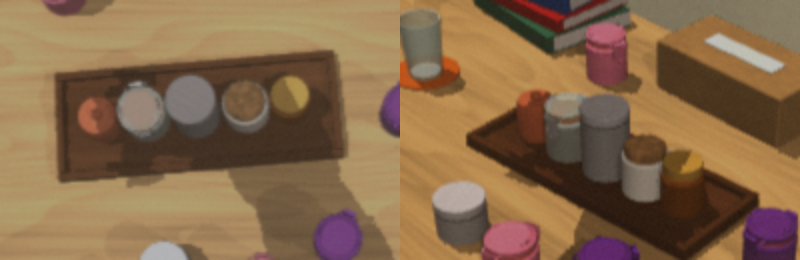

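Both views show the tin upright in the row between the sugar jar and the caddy. Its top is at 98 mm, level, and it is within 1 mm of the row line. The arm is clear, so I'm handing the job in.

```bash
python3 -c "
from h import *
print(env.finish_job())"
```

```text
the job is handed in; nothing more can be done
None
```

The tall coffee tin is back on the tray floor between the sugar jar and the tea caddy, and the job is handed in at about 23 s of the 54 s allowed.

- **Nudging apart:** With the gripper shut and the fingertips low in the gap, I pushed the sugar jar about 14 mm one way and the caddy about 10 mm the other. That widened the gap from about 44 mm to 68 mm. The end pieces slid a little with them, and nothing tipped.
- **Setting down:** I lowered the tin until the wrist force showed contact (−3 N to about +1 N), then opened the gripper and moved the arm clear.
- **Last checks:**
  - The tin is centred at (624.5, 123.6), less than 1 mm off the line between its neighbours.
  - Its top is at 98 mm, which is the 8 mm floor plus the 90 mm tin, with tilt under 0.01 rad.
  - There is about 3–4 mm free on each side, and the four neighbours had not moved since the nudging.
- **Disagreements:** The gripper read 57.6 mm on the 60 mm tin. My first caddy reading after the push had caught points from the yellow jar, so I redid it. No check failed.

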